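Open the terminal bay of a calibration manifold

TASK

Open the terminal bay of the steel calibration manifold with the fingertips: press the red snap tab in, and with it pressed push the white terminal cover out along its rails, off its seat and onto the bare deck of the block, so that every terminal is uncovered. Leave the cover lying flat and about square, wholly on the deck, with nothing gripped, lifted or forced, and leave the sensors, ring, puck and weight where they are.

Things in the scene. Friction and masses are not known exactly. Their poses are not given: they have to be found in the camera images.
- manifold: Steel block 90 x 260 x 40 mm, fixed to the counter; origin at the centre of its underside, z up, y along its length. The cover slides towards +y. Along y: clamp bar of the snap tab -128 to -112 mm (45.5 mm high), tab pocket -112 to -60, terminal bay -60 to +4, deck +4 to +130. Two black valve knobs reach x = -80, capped ports x = +65, all under 36 mm height.
- terminals (a point): Middle of the bay under the cover, 34 mm above the counter (manifold y = -21 mm): level with the tops of eight brass screw terminals, which lie at y -40 to -2. Two dark rails run beside the bay at y -60 to +10, x = +-31 to +-45; their lips overlap the cover's side edges. Lip tops 50.5 mm above the counter, 62 mm free between the lips.
- deck (a point): Middle of the bare flat steel deck on which the cover is to end, 40 mm above the counter, at manifold y = +70 mm. The deck is 90 mm wide, level with the cover's seat, with no lip; it ends at y = +130.
- cover: White plastic terminal cover, a loose plate 69 (x) x 70 (y) x 5 mm, about 60 g; origin at the centre of its underside, axes parallel to the manifold's. Seated, its origin is at x 0, y -25, z 40 mm of the manifold, under the rails' lips with 1.5 mm play. It slides with a few newtons and stops where left. It is clear of rails and bay at manifold y above +48 mm, wholly on the deck up to +95.
- cover_rib (a point): Middle of the rear (-y) face of the cover's thumb rib, which is what to push towards +y: flush with the plate's rear edge, 56 mm wide, 5 mm thick, 5 to 20 mm above the plate's underside (top 60 mm above the counter); this point is 12.5 mm up. The tab's catch stands in a slot just ahead of the rib and stops the cover after 1.5 mm; after 15 mm of travel it has passed the catch.
- snap_tab (a joint): Angle of the red snap tab, rad: 0 = out (cover locked), 0.13 = fully pressed in, at a stop; the cover is free above about 0.07. A sprung tongue hinged at manifold y = -120, z = 38 mm, its +y end dips. Pressed straight down at the middle of its pad: 2 N to start, 3 mm frees the cover, 5.6 mm is the stop, at about 6 N. It springs back when let go.
- tab_pad (a point): Middle of the top of the snap tab's red ribbed thumb pad, 40 (x) x 28 (y) mm, 54 mm above the counter when out, at manifold y = -78 mm. The pad ends 4 mm behind the cover's rib, so a fingertip that holds it down can slide on towards +y and push the rib; nothing above 47 mm stands beside or behind the pad.
- stand: Slotted black acetal stand 84 x 170 x 35 mm, fixed; origin at the centre of its underside. Four sensors stand in its two long slots.
- sensor1: Steel pressure sensor 27 mm across, 76 mm long, standing upright in the stand to 97 mm above the counter; origin at its lower end. To be left alone.
- sensor2: As sensor1.
- sensor3: As sensor1.
- sensor4: As sensor1.
- adapter_ring: Loose blue adapter ring, 54 mm outside, 34 mm inside, 16 mm high; origin at the centre of its underside. To be left alone.
- puck: Loose clear acrylic puck, 50 mm diameter, 20 mm high; origin at the centre of its underside. To be left alone.
- weight: Loose steel weight on a rubber foot, 52 mm diameter, 60 mm high with its knob; origin at the centre of its underside. To be left alone.
Mind the look-alikes: they are no part of the job. What is shaped like the cover but brown, green or yellow is not meant.

How it is judged:
On the way, in this order (a step that is already met when the one before it is completed fails the run):
1. the snap tab is pressed in while the cover is still on its seat (value of joint snap_tab above 0.065 rad and y of cover in the frame of manifold below -0.0215 m), for 0.05 s.
2. the cover has slid 20 mm along its rails, past the catch (y of cover in the frame of manifold above -0.005 m and z of cover in the frame of manifold below 0.048 m).
At the end, for the whole second after the job is handed in: The cover lies at rest and flat (within 3 mm of the deck's height, tilt under 3.4 degrees) on the deck, off its rails and clear of the bay: its origin 47 to 100 mm along the manifold's +y and within 20 mm of its centre line, turned less than 17 degrees; the snap tab has sprung back (below 0.03 rad) (y of cover in the frame of manifold between 0.047 and 0.1 m and x of cover in the frame of manifold between -0.02 and 0.02 m and z of cover in the frame of manifold between 0.037 and 0.043 m and angle between cover's own z axis and vertical below 0.06 rad and angle between the y axis of cover and the y axis of manifold, either way round below 0.3 rad and linear speed of cover below 0.01 m/s and value of joint snap_tab below 0.03 rad); the robot touches nothing.
It fails at once if the cover is lifted (more than 10 mm above the deck) (z of cover in the frame of manifold above 0.05 m).
It fails at once if the cover is tipped up (more than 17 degrees) (angle between cover's own z axis and vertical above 0.3 rad).
It fails at once if the tab or the block is forced (pressed with more than 60 N) (contact force between the fingers and manifold above 60 N).
It fails at once if the cover is forced (pushed with more than 40 N) (contact force between the fingers and cover above 40 N).
It fails at once if a sensor, the ring, the puck or the weight is moved more than 15 mm (distance of any of sensor1, sensor2, sensor3, sensor4, adapter_ring, puck, weight from where it was at the start of the episode above 0.015 m).
It also fails if it takes over 37 s, if anything falls off the work surface, if the arm or the gripper's body presses on something with over 40 N, if the wrist force passes 120 N, or if a joint passes its speed limit or range.

ROBOT

A 7-joint arm with a two-finger parallel gripper is mounted at the origin on the work surface. World frame = base frame: x ahead of the robot, y to its left, z up, the work surface at z = 0. Lengths are in m, angles in rad, forces in N, time in s.
With the tool pointing down it reaches from about 0.425 to 0.875 m from the base axis. Payload 4.7 kg.
Tool frame: the origin (TCP) lies between the finger pads; the fingertips stand 14 mm ahead of it and the grasp point (between the pads) lies 5 mm behind it; z points along the fingers, y is the direction in which the jaws open and shut (so a half turn about z gives the same grasp; the last joint's range is limited). The gripper opens to 87 mm and grips with 3 to 60 N. Pads are 19 mm wide; open, the fingers measure 117 mm over their backs; the gripper's body (75 mm by 190 mm) begins 51 mm behind the grasp point.
Start: joints at [-1.281, 0.321, -0.07, 1.45, 0.023, 1.371, -0.057], TCP at [0.177, 0.625, 0.237] pointing down, gripper open.
Joint ranges: [-2.86, 2.86], [-0.3, 2.09], [-1.38, 1.24], [0.06, 2.45], [-1.56, 4.7], [0.09, 2.05], [-2.69, 2.69]. Speed limits (rad/s): [2.57, 2.57, 3.14, 3.14, 3.14, 3.14, 3.14].

INTERFACE

Orientations are given as a rotation vector (axis times angle).
In Python, from bench import arm gives the robot as it stands.
- The arm moves only by the shell command python3 -m creep 'ROWS' [FORCE]. ROWS is JSON, a list of rows, each an object of numbers: "tx", "ty", "tz": the shift along the tool's x, y, z in mm; "twist": the turn about the tool's z in degrees; "claw": the closure, from -1 (fully open) to 1 (shut). A call has exactly 10 rows; each row is the pose to reach, as a shift and turn from the pose commanded when the call began, along the tool's axes at that moment; what a row does not reach only later rows make up. A row lasts 1/8 s, in which the tool goes at most 62.5 mm and 10.7 degrees, less where a joint would pass 70% of its speed; a pose out of reach is approached as far as the arm can. A call with a gripper value outside its range is refused whole. The fingers move at their own pace and stop on an object; FORCE is the grip in N (left out, the last holds). Time passes only in rows, so rows that repeat a pose let the fingers close, or fill a call up. It gives the time, the measured TCP pose, the force and the opening at its end, in the units of the state.
- arm.get_state(): the state, without advancing time (a new reading comes with each control period).
- arm.grab_frame(name): name is "scene" or "top" or "wrist"; returns a dict with "color" (400x640x3 uint8, blue, green, red), "fx", "fy", "cx", "cy" (pixels), "dist_coeffs" ([k1, k2, p1, p2, k3] as OpenCV has them; the pictures are not rectified), "origin" and "attitude" of the camera in the world; the wrist camera has in their place "tool_from_camera" (4x4, takes a point from camera to tool coordinates, whose origin is the TCP and whose axes are the flange's). Camera axes: x right, y down, z forward; pixel columns grow to the right and rows downward; lengths in m; the calibration is good to about 2 mm. A picture is of the moment at which its call begins: read the wrist's pose just before it. There is no depth.
- arm.hand_in(): hands the job in, once; it reports no verdict.
The state is a dict: "time": time; "q": joint angles; "dq": joint speeds; "joint_torque": joint torques, N m; "eef_pos": TCP position; "eef_rot": TCP orientation; "contact_force": force on the tool from outside, world axes, zero at the start; "moment": the same for the moment, N m; "opening": opening from 0.0 (shut) to 1.0 (fully open).
Only numpy, scipy, OpenCV 4.12 (cv2) and the standard library are available. Lean on these libraries where they do the work, as an engineer would, in place of code of your own. Each camera call takes 0.05 s, during which the arm holds its last target.

## Working session

There is one attempt and no reset: what is moved stays moved. The work goes in short steps, Python scripts to look and compute and a shell command to move; the robot and the scene stay as the last step left them, time stands still between calls to the robot, and variables do not carry over. Pictures are saved under pics/ and viewed, and the job is handed in when it is done.

```bash
mkdir -p pics
cat > h.py <<'E'
import numpy as np,cv2
from bench import arm
from scipy.spatial.transform import Rotation as R
def att(f):
    a=np.array(f["attitude"],float)
    return a if a.shape==(3,3) else R.from_rotvec(a).as_matrix()
def cam(name):
    s=arm.get_state(); f=arm.grab_frame(name)
    K=np.array([[f["fx"],0,f["cx"]],[0,f["fy"],f["cy"]],[0,0,1.]]);d=np.array(f["dist_coeffs"],float)
    if name=="wrist":
        T=np.array(f["tool_from_camera"]);Rt=R.from_rotvec(s["eef_rot"]).as_matrix()
        M=Rt@T[:3,:3];o=Rt@T[:3,3]+np.array(s["eef_pos"])
    else: M=att(f);o=np.array(f["origin"])
    return dict(img=f["color"],K=K,d=d,M=M,o=o)
def ray(c,uv,z):
    p=cv2.undistortPoints(np.array(uv,float).reshape(-1,1,2),c["K"],c["d"]).reshape(-1,2)
    v=np.c_[p,np.ones(len(p))]@c["M"].T
    return c["o"]+v*((z-c["o"][2])/v[:,2])[:,None]
def proj(c,P):
    P=(np.array(P,float).reshape(-1,3)-c["o"])@c["M"]
    return cv2.projectPoints(P,np.zeros(3),np.zeros(3),c["K"],c["d"])[0].reshape(-1,2)
E
python3 - <<'E'
from h import *
import pickle
s=arm.get_state();print(s)
f=arm.grab_frame("top");print(f["attitude"],f["origin"],f["fx"])
for n in("scene","top","wrist"):
    c=cam(n);cv2.imwrite(f"pics/{n}0.png",c["img"]);pickle.dump(c,open(n+"0.pkl","wb"))
E
```

```text
{'time': 0.0, 'q': array([-1.28084952,  0.32179514, -0.07010408,  1.45167469,  0.02261043,
        1.37077686, -0.05690358]), 'dq': array([-0.00026536,  0.00036653, -0.00010302, -0.00116444,  0.00038606,
       -0.00043926, -0.00040072]), 'joint_torque': array([ 1.20067557e-04, -4.91280556e+01, -4.03627893e-01, -3.12526309e+01,
       -6.38738740e-02,  4.40305879e-02,  1.84539495e-04]), 'eef_pos': array([0.17693189, 0.62491498, 0.23547988]), 'eef_rot': array([-4.31831358e-01, -3.11161397e+00,  2.92180550e-03]), 'contact_force': array([ 0.12778118, -0.12699334,  0.38108577]), 'moment': array([-0.05169841, -0.01671139, -0.00034134]), 'opening': 1.0012419742295575}
[-2.11342947  2.15709883 -0.15232976] [0.39834503 0.07726521 1.10109287] 389.83051798194236
```

View pics/scene0.png

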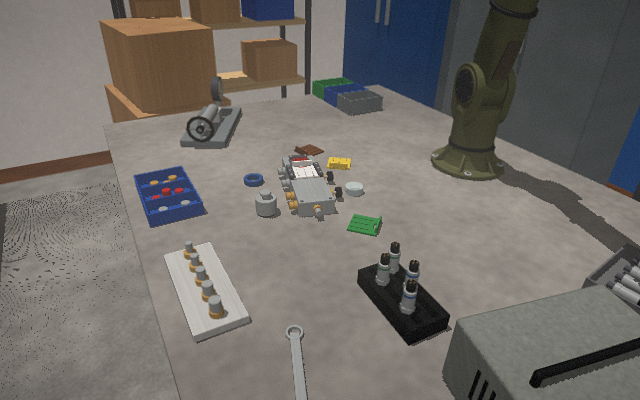

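View pics/top0.png

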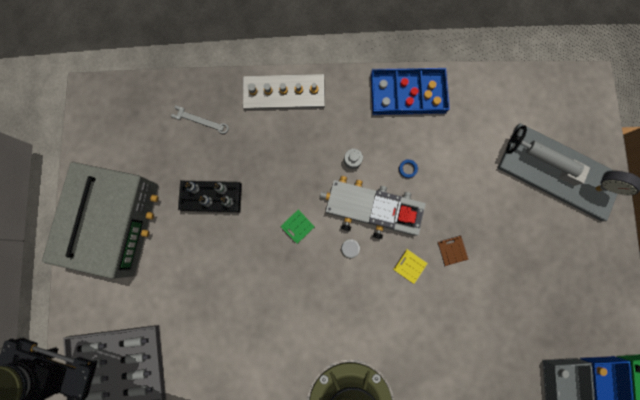

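View pics/wrist0.png

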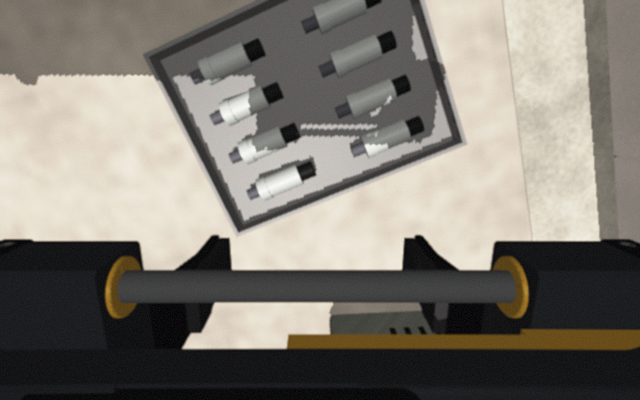

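Run:
```python
from h import *
import pickle
c=pickle.load(open("top0.pkl","rb"));im=c["img"]
cv2.imwrite("pics/topcrop.png",cv2.resize(im[140:290,270:480],None,fx=3.8,fy=3.8,interpolation=cv2.INTER_CUBIC))
b,g,r=[im[...,i].astype(int) for i in range(3)]
roi=np.zeros(im.shape[:2],bool);roi[160:250,315:435]=1
red=roi&(r>120)&(g<60)&(b<60)
wh=roi&(np.minimum(np.minimum(r,g),b)>200)
for n,m,z in(("red",red,.054),("white",wh,.046)):
    n_,l,st,ce=cv2.connectedComponentsWithStats(m.astype(np.uint8));k=1+np.argmax(st[1:,4])
    ys,xs=np.where(l==k);rc=cv2.minAreaRect(np.c_[xs,ys].astype(np.float32))
    print(n,st[k],ce[k],rc,ray(c,[ce[k]],z))
```

```text
red [398 206  19  17 224] [406.88839286 214.41071429] ((407.35882568359375, 214.13528442382812), (16.59518051147461, 14.85973834991455), 12.528807640075684) [[ 0.50357569 -0.16493299  0.054     ]]Traceback (most recent call last):
  File "<stdin>", line 10, in <module>
    return _wrapfunc(a, 'argmax', axis=axis, out=out, **kwds)
    return bound(*args, **kwds)
ValueError: attempt to get argmax of an empty sequence
```

View pics/topcrop.png

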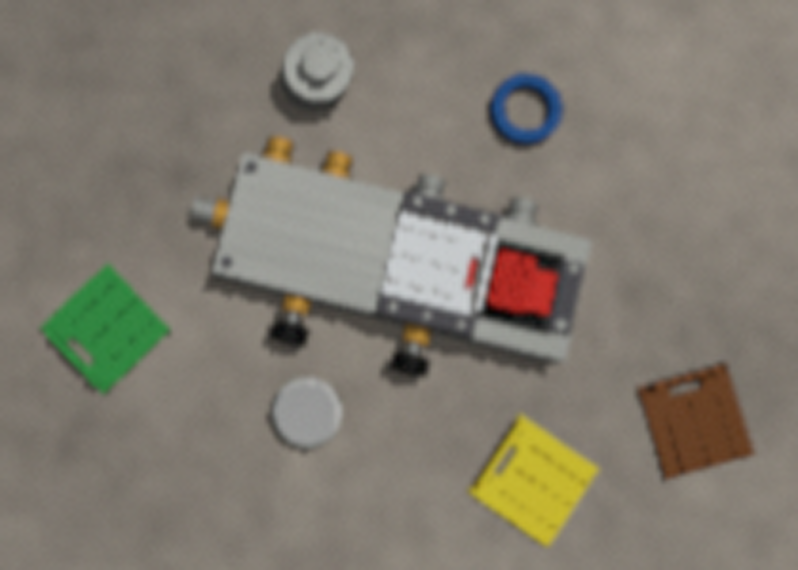

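Run:
```python
from h import *
import pickle
c=pickle.load(open("top0.pkl","rb"))
f=lambda p:[270+p[0]/3.8,140+p[1]/3.8]
P=ray(c,[f(p) for p in[(243,155),(213,280),(390,310),(408,190)]],.04);print(P.round(4))
w=ray(c,[f((435,265))],.046);r=ray(c,[[406.9,214.4]],.054);print(w,r)
d=(P[0]+P[1])/2-r[0];print("dir y",d,np.degrees(np.arctan2(d[0],d[1])),np.linalg.norm(d[:2]),"exp .208")
s=arm.get_state();Rt=R.from_rotvec(s["eef_rot"]).as_matrix();print(Rt.round(3))
print(arm.grab_frame("wrist")["tool_from_camera"])
```

```text
[[ 0.6028  0.0286  0.04  ]
 [ 0.5117  0.0528  0.04  ]
 [ 0.4874 -0.0736  0.04  ]
 [ 0.5743 -0.0904  0.04  ]]
[[ 0.51849152 -0.1063541   0.046     ]] [[ 0.50360401 -0.164966    0.054     ]]
dir y [ 0.05366016  0.20566083 -0.014     ] 14.623353311415146 0.21254596726617195 exp .208
[[-0.962  0.272 -0.   ]
 [ 0.272  0.962 -0.001]
 [-0.    -0.001 -1.   ]]
[[ 1.40232613e-03 -9.64454057e-01 -2.64246865e-01  7.28342557e-02]
 [ 9.99998970e-01  1.43354046e-03  7.47057852e-05  3.28069883e-04]
 [ 3.06758275e-04 -2.64246697e-01  9.64455074e-01 -1.47608661e-01]
 [ 0.00000000e+00  0.00000000e+00  0.00000000e+00  1.00000000e+00]]
```

```bash
python3 -m creep '[{"tx":-50,"ty":-28,"tz":0,"twist":9,"claw":0.86},{"tx":-100,"ty":-56,"tz":5,"twist":18,"claw":0.86},{"tx":-150,"ty":-84,"tz":10,"twist":27,"claw":0.86},{"tx":-200,"ty":-112,"tz":15,"twist":36,"claw":0.86},{"tx":-250,"ty":-140,"tz":15,"twist":45,"claw":0.86},{"tx":-300,"ty":-168,"tz":15,"twist":54,"claw":0.86},{"tx":-350,"ty":-196,"tz":15,"twist":63,"claw":0.86},{"tx":-400,"ty":-224,"tz":15,"twist":72,"claw":0.86},{"tx":-416,"ty":-282,"tz":15,"twist":81,"claw":0.86},{"tx":-432,"ty":-340,"tz":15,"twist":89,"claw":0.86}]'
python3 - <<'E'
from h import *
s=arm.get_state();Rt=R.from_rotvec(s["eef_rot"]).as_matrix();print(Rt.round(3))
print(1000*Rt.T@(np.array([.4985,-.184,.2])-s["eef_pos"]))
E
```

```text
time: 1.5
eef_pos: [0.5004, 0.1786, 0.2213]
eef_rot: [2.494, 1.91, -0.001]
contact_force: [1.0, -0.5, -0.3]
opening: 0.078
[[ 0.26   0.965 -0.   ]
 [ 0.965 -0.26  -0.001]
 [-0.001  0.    -1.   ]]
[-350.52584595   92.64279262   21.4558312 ]
```

```bash
python3 -m creep '[{"tx":-60,"ty":16,"tz":5,"twist":0,"claw":0.86},{"tx":-120,"ty":32,"tz":10,"twist":0,"claw":0.86},{"tx":-180,"ty":48,"tz":15,"twist":0,"claw":0.86},{"tx":-240,"ty":64,"tz":20,"twist":0,"claw":0.86},{"tx":-300,"ty":80,"tz":20,"twist":0,"claw":0.86},{"tx":-350,"ty":93,"tz":20,"twist":0,"claw":0.86},{"tx":-350,"ty":93,"tz":20,"twist":0,"claw":0.86},{"tx":-350,"ty":93,"tz":20,"twist":0,"claw":0.86},{"tx":-350,"ty":93,"tz":20,"twist":0,"claw":0.86},{"tx":-350,"ty":93,"tz":20,"twist":0,"claw":0.86}]'
python3 - <<'E'
from h import *
import pickle
c=cam("wrist");cv2.imwrite("pics/wrist1.png",c["img"]);pickle.dump(c,open("wrist1.pkl","wb"))
s=arm.get_state();print(s["eef_pos"],s["contact_force"])
E
```

```text
time: 2.75
eef_pos: [0.501, -0.18, 0.2015]
eef_rot: [-2.486, -1.92, -0.001]
contact_force: [-0.5, 0.6, 0.0]
opening: 0.072
[ 0.50090128 -0.18028443  0.20152858] [-0.47558759  0.27538591 -0.52080412]
```

View pics/wrist1.png

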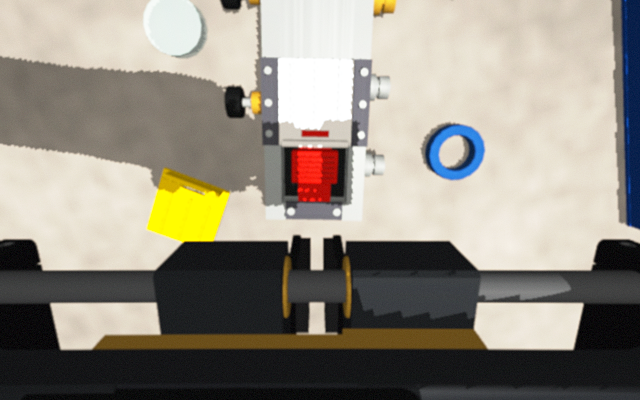

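The wrist picture shows the white cover (315,95) with its rib (315,138), the red pad (315,172), rails at each side. Look-alikes in the top view are brown (453,250), green (297,226) and yellow (411,266). I choose the white one, in the block behind the red pad at (383,208).

Run:
```python
from h import *
import pickle
c=pickle.load(open("wrist1.pkl","rb"));im=c["img"]
cv2.imwrite("pics/w1crop.png",cv2.resize(im[40:230,230:400],None,fx=3.1,fy=3.1,interpolation=cv2.INTER_CUBIC))
b,g,r=[im[...,i].astype(int) for i in range(3)]
m=(r>120)&(g<90)&(b<90);m[:142]=0;m[:,:280]=0;m[:,352:]=0
n,l,st,ce=cv2.connectedComponentsWithStats(m.astype(np.uint8));k=1+np.argmax(st[1:,4]);print(st[k],ce[k])
rc=cv2.minAreaRect(np.argwhere(l==k)[:,::-1].astype(np.float32));print(rc)
```

```text
[ 292  148   46   54 2177] [314.14377584 172.89205328]
((314.5, 174.5), (53.0, 45.0), 90.0)
```

View pics/w1crop.png

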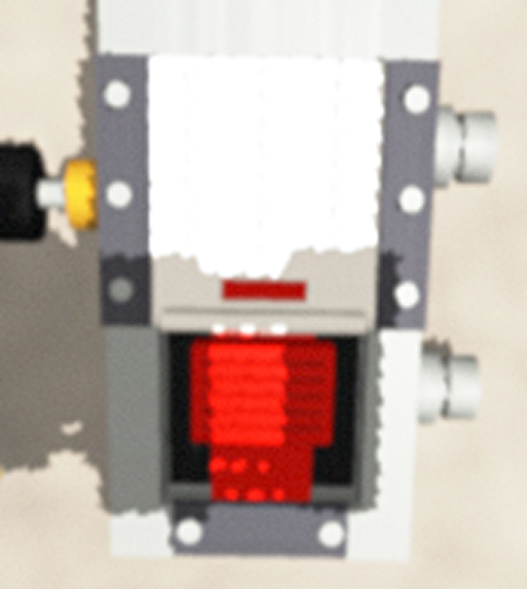

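Run:
```python
from h import *
import pickle
c=pickle.load(open("wrist1.pkl","rb"))
f=lambda p:[230+p[0]/3.1,40+p[1]/3.1]
F=lambda L,z:ray(c,[f(p) for p in L],z)
pad=F([(190,342),(337,342),(332,445),(190,445)],.054);rail=F([(97,56),(440,60),(425,328),(101,325)],.0505)
rib=F([(162,310),(365,310),(362,330),(160,328)],.060);blk=F([(111,557),(411,557)],.04)
for n,P in(("pad",pad),("rail",rail),("rib",rib),("blk",blk)):print(n,P.round(4).tolist(),P.mean(0).round(4))
y1=(rail[0]+rail[1])/2;y0=(rail[2]+rail[3])/2;d=(y1-y0)[:2];L=np.linalg.norm(d);print("len",L,"exp .07",np.degrees(np.arctan2(d[0],d[1])))
for e in(rail[0]-rail[3],rail[1]-rail[2]):print("edge ang",np.degrees(np.arctan2(e[0],e[1])))
x=(rail[1]-rail[0]);print("x ang",np.degrees(np.arctan2(-x[1],x[0])),np.linalg.norm(x))
# fits: manifold y unit
a=(np.degrees(np.arctan2(-x[1],x[0])));
for ang in(14.0,14.6,15.2):
    t=np.radians(ang);my=np.array([np.sin(t),np.cos(t)]);mx=np.array([np.cos(t),-np.sin(t)])
    for n,P,yy in(("rail",rail.mean(0),-25),("pad",pad.mean(0),-78),("rib",rib.mean(0),-57.5)):
        print(ang,n,"origin",(P[:2]-my*yy/1000).round(4))
```

```text
pad [[0.4891, -0.1385, 0.054], [0.5281, -0.1487, 0.054], [0.5199, -0.1763, 0.054], [0.4813, -0.1663, 0.054]] [ 0.5046 -0.1574  0.054 ]
rail [[0.4854, -0.062, 0.0505], [0.571, -0.0853, 0.0505], [0.5526, -0.1515, 0.0505], [0.4663, -0.1282, 0.0505]] [ 0.5188 -0.1068  0.0505]
rib [[0.4848, -0.1279, 0.06], [0.5371, -0.1415, 0.06], [0.5351, -0.1464, 0.06], [0.483, -0.1323, 0.06]] [ 0.51   -0.1371  0.06  ]
blk [[0.447, -0.1963, 0.04], [0.5349, -0.2192, 0.04]] [ 0.491  -0.2077  0.04  ]
len 0.06881322774967454 exp .07 15.83163065791798
edge ang 16.131803180058327
edge ang 15.530715279459116
x ang 15.197615562026279 0.08866653276341899
14.0 rail origin [ 0.5249 -0.0825]
14.0 pad origin [ 0.5235 -0.0818]
14.0 rib origin [ 0.5239 -0.0813]
14.6 rail origin [ 0.5251 -0.0826]
14.6 pad origin [ 0.5243 -0.082 ]
14.6 rib origin [ 0.5245 -0.0814]
15.2 rail origin [ 0.5254 -0.0826]
15.2 pad origin [ 0.5251 -0.0822]
15.2 rib origin [ 0.5251 -0.0816]
```

```bash
cat > m.py <<'E'
from h import *
t=np.radians(15.2);my=np.array([np.sin(t),np.cos(t)]);mx=np.array([np.cos(t),-np.sin(t)]);O=np.array([.5251,-.0822])
s=arm.get_state();p=np.array(s["eef_pos"]);Rt=R.from_rotvec(s["eef_rot"]).as_matrix()
d=p[:2]-O
print("t",s["time"],"manifold x,y mm",1000*(d@mx),1000*(d@my),"tip z",1000*p[2]-14,"yawerr",75-.2-np.degrees(np.arctan2(Rt[1,0],Rt[0,0])),"F",s["contact_force"].round(1))
E
python3 m.py
```

```text
t 2.8 manifold x,y mm 2.3645097697081563 -100.99773381907285 tip z 187.52858332058608 yawerr -0.5204817561650827 F [-0.5  0.3 -0.5]
```

```bash
python3 -m creep '[{"tx":14,"ty":-1,"tz":40,"twist":0.5,"claw":0.86},{"tx":27,"ty":-2.5,"tz":80,"twist":0.5,"claw":0.86},{"tx":27,"ty":-2.5,"tz":110,"twist":0.5,"claw":0.86},{"tx":27,"ty":-2.5,"tz":122,"twist":0.5,"claw":0.86},{"tx":27,"ty":-2.5,"tz":127,"twist":0.5,"claw":0.86},{"tx":27,"ty":-2.5,"tz":128,"twist":0.5,"claw":0.86},{"tx":27,"ty":-2.5,"tz":128,"twist":0.5,"claw":0.86},{"tx":27,"ty":-2.5,"tz":128,"twist":0.5,"claw":0.86},{"tx":27,"ty":-2.5,"tz":128,"twist":0.5,"claw":0.86},{"tx":27,"ty":-2.5,"tz":128,"twist":0.5,"claw":0.86}]'
python3 - <<'E'
from h import *
for n in("wrist","scene"):
    c=cam(n);im=c["img"]
    if n=="scene": im=cv2.resize(im[130:240,230:400],None,fx=4,fy=4,interpolation=cv2.INTER_CUBIC)
    cv2.imwrite(f"pics/{n}2.png",im)
E
python3 m.py
```

```text
time: 4.05
eef_pos: [0.5052, -0.1547, 0.0737]
eef_rot: [2.497, 1.906, 0.001]
contact_force: [0.5, 0.1, 0.2]
opening: 0.074
t 4.15 manifold x,y mm -0.25354625781434664 -75.24656309118566 tip z 59.610874598272346 yawerr 0.10027219220194183 F [-0.   0.3 -0. ]
```

View pics/wrist2.png

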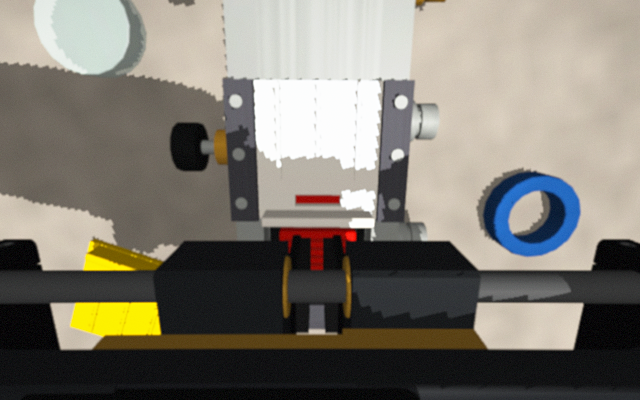

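View pics/scene2.png

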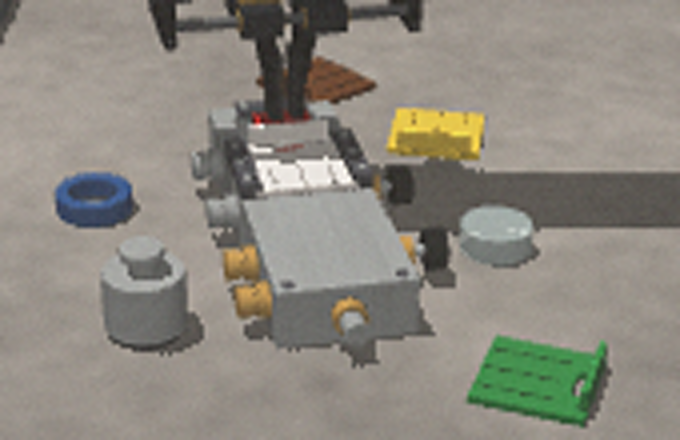

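The wrist view shows the rib edge at about row 228 and the fingertips over the pad, between columns 285 and 350 and centred. Next I press down gently.

```bash
python3 -m creep '[{"tx":0,"ty":0,"tz":2,"twist":0,"claw":0.86},{"tx":0,"ty":0,"tz":4,"twist":0,"claw":0.86},{"tx":0,"ty":0,"tz":5.5,"twist":0,"claw":0.86},{"tx":0,"ty":0,"tz":6.5,"twist":0,"claw":0.86},{"tx":0,"ty":0,"tz":7.5,"twist":0,"claw":0.86},{"tx":0,"ty":0,"tz":8,"twist":0,"claw":0.86},{"tx":0,"ty":0,"tz":8.5,"twist":0,"claw":0.86},{"tx":0,"ty":0,"tz":8.5,"twist":0,"claw":0.86},{"tx":0,"ty":0,"tz":8.5,"twist":0,"claw":0.86},{"tx":0,"ty":0,"tz":8.5,"twist":0,"claw":0.86}]'; python3 m.py
```

```text
time: 5.4
eef_pos: [0.5053, -0.1538, 0.0653]
eef_rot: [-2.496, -1.906, -0.002]
contact_force: [-1.2, 4.7, 6.7]
opening: 0.074
t 5.4 manifold x,y mm -0.30028459029497123 -74.23698384123448 tip z 51.326641340904814 yawerr 0.07068285696958299 F [-1.2  4.7  6.7]
```

```bash
python3 -m creep '[{"tx":0,"ty":0,"tz":0.3,"twist":0,"claw":0.86},{"tx":0,"ty":0,"tz":0.6,"twist":0,"claw":0.86},{"tx":0,"ty":0,"tz":0.9,"twist":0,"claw":0.86},{"tx":0,"ty":0,"tz":1.2,"twist":0,"claw":0.86},{"tx":0,"ty":0,"tz":1.2,"twist":0,"claw":0.86},{"tx":0,"ty":0,"tz":1.2,"twist":0,"claw":0.86},{"tx":0,"ty":0,"tz":1.2,"twist":0,"claw":0.86},{"tx":0,"ty":0,"tz":1.2,"twist":0,"claw":0.86},{"tx":0,"ty":0,"tz":1.2,"twist":0,"claw":0.86},{"tx":0,"ty":0,"tz":1.2,"twist":0,"claw":0.86}]'; python3 m.py
python3 - <<'E'
from h import *
c=cam("wrist");cv2.imwrite("pics/wrist3.png",c["img"][40:300,180:460].repeat(2,0).repeat(2,1))
E
```

```text
time: 6.65
eef_pos: [0.5055, -0.1536, 0.0643]
eef_rot: [-2.496, -1.906, -0.002]
contact_force: [-2.0, 4.4, 6.9]
opening: 0.068
t 6.65 manifold x,y mm -0.1843924912586553 -74.01262825004503 tip z 50.256285809691406 yawerr 0.06464778820600259 F [-2.   4.4  6.9]
```

View pics/wrist3.png

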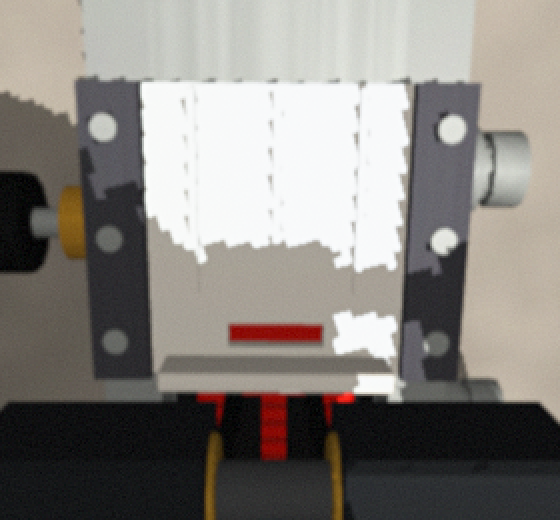

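```bash
python3 -m creep '[{"tx":0,"ty":0,"tz":0.4,"twist":0,"claw":0.86},{"tx":1,"ty":0,"tz":0.6,"twist":0,"claw":0.86},{"tx":2,"ty":0,"tz":0.8,"twist":0,"claw":0.86},{"tx":3,"ty":0,"tz":0.9,"twist":0,"claw":0.86},{"tx":4,"ty":0,"tz":1.0,"twist":0,"claw":0.86},{"tx":5,"ty":0,"tz":1.1,"twist":0,"claw":0.86},{"tx":6,"ty":0,"tz":1.2,"twist":0,"claw":0.86},{"tx":7,"ty":0,"tz":1.2,"twist":0,"claw":0.86},{"tx":8,"ty":0,"tz":1.3,"twist":0,"claw":0.86},{"tx":9,"ty":0,"tz":1.3,"twist":0,"claw":0.86}]'; python3 m.py
```

```text
time: 7.95
eef_pos: [0.5079, -0.1472, 0.063]
eef_rot: [2.496, 1.904, 0.0]
contact_force: [-0.6, -3.0, 4.1]
opening: 0.07
t 7.95 manifold x,y mm 0.49126105789436963 -67.22871746415368 tip z 48.95187659812328 yawerr 0.13873688725506383 F [-0.6 -3.   4.1]
```

```bash
python3 -m creep '[{"tx":1.5,"ty":0,"tz":0.2,"twist":0,"claw":0.86},{"tx":3,"ty":0,"tz":0.3,"twist":0,"claw":0.86},{"tx":4.5,"ty":-0.3,"tz":0.4,"twist":0,"claw":0.86},{"tx":6,"ty":-0.5,"tz":0.4,"twist":0,"claw":0.86},{"tx":7.5,"ty":-0.5,"tz":0.4,"twist":0,"claw":0.86},{"tx":9,"ty":-0.5,"tz":0.4,"twist":0,"claw":0.86},{"tx":10.5,"ty":-0.5,"tz":0.4,"twist":0,"claw":0.86},{"tx":12,"ty":-0.5,"tz":0.4,"twist":0,"claw":0.86},{"tx":14,"ty":-0.5,"tz":0.4,"twist":0,"claw":0.86},{"tx":16,"ty":-0.5,"tz":0.4,"twist":0,"claw":0.86}]'; python3 m.py
python3 - <<'E'
from h import *
c=cam("wrist");cv2.imwrite("pics/wrist4.png",c["img"][40:300,180:460].repeat(2,0).repeat(2,1))
E
```

```text
time: 9.2
eef_pos: [0.5109, -0.1294, 0.0616]
eef_rot: [-2.496, -1.906, 0.0]
contact_force: [-0.2, -1.7, 0.4]
opening: 0.071
t 9.2 manifold x,y mm -1.2901418820540687 -49.28678999528397 tip z 47.63633346187715 yawerr 0.07378123608999942 F [-0.2 -1.7  0.4]
```

View pics/wrist4.png

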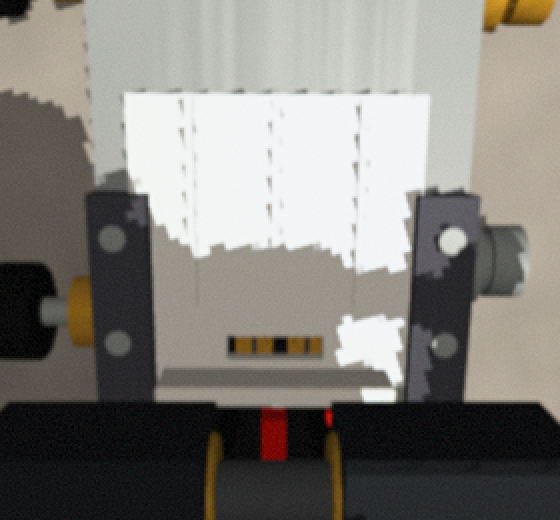

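```bash
python3 -m creep '[{"tx":2,"ty":0.5,"tz":-1,"twist":0,"claw":0.86},{"tx":5,"ty":1,"tz":-2,"twist":0,"claw":0.86},{"tx":9,"ty":1,"tz":-3,"twist":0,"claw":0.86},{"tx":13,"ty":1,"tz":-3,"twist":0,"claw":0.86},{"tx":17,"ty":1,"tz":-3,"twist":0,"claw":0.86},{"tx":21,"ty":1,"tz":-3,"twist":0,"claw":0.86},{"tx":25,"ty":1,"tz":-3,"twist":0,"claw":0.86},{"tx":29,"ty":1,"tz":-3,"twist":0,"claw":0.86},{"tx":33,"ty":1,"tz":-3,"twist":0,"claw":0.86},{"tx":37,"ty":1,"tz":-3,"twist":0,"claw":0.86}]'; python3 m.py
python3 - <<'E'
from h import *
c=cam("wrist");cv2.imwrite("pics/wrist5.png",c["img"][40:300,180:460].repeat(2,0).repeat(2,1))
E
```

```text
time: 10.5
eef_pos: [0.522, -0.0948, 0.0652]
eef_rot: [2.497, 1.906, 0.0]
contact_force: [-0.1, -1.0, -0.2]
opening: 0.074
t 10.5 manifold x,y mm 0.36213565533602926 -12.994926273618496 tip z 51.175810609447 yawerr 0.10324027472574926 F [-0.1 -1.  -0.2]
```

View pics/wrist5.png

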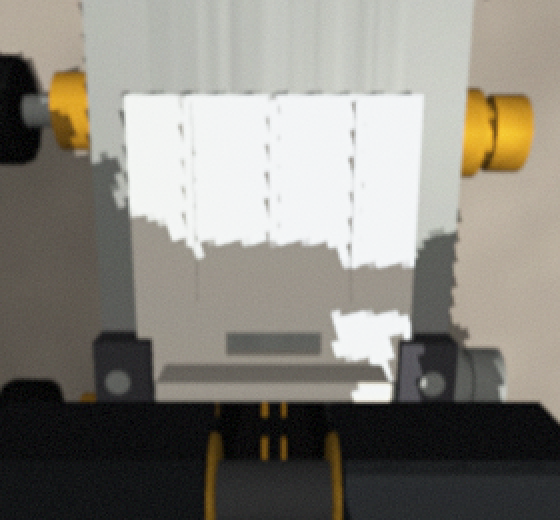

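```bash
python3 -m creep '[{"tx":4,"ty":0,"tz":0,"twist":0,"claw":0.86},{"tx":8,"ty":0,"tz":0,"twist":0,"claw":0.86},{"tx":12,"ty":0,"tz":0,"twist":0,"claw":0.86},{"tx":16,"ty":0,"tz":0,"twist":0,"claw":0.86},{"tx":20,"ty":0,"tz":0,"twist":0,"claw":0.86},{"tx":24,"ty":0,"tz":0,"twist":0,"claw":0.86},{"tx":28,"ty":0,"tz":0,"twist":0,"claw":0.86},{"tx":32,"ty":0,"tz":0,"twist":0,"claw":0.86},{"tx":35,"ty":0,"tz":0,"twist":0,"claw":0.86},{"tx":37,"ty":0,"tz":0,"twist":0,"claw":0.86}]'; python3 m.py
python3 - <<'E'
from h import *
c=cam("wrist");cv2.imwrite("pics/wrist6.png",c["img"][40:300,180:460].repeat(2,0).repeat(2,1))
E
```

```text
time: 11.8
eef_pos: [0.5318, -0.0591, 0.0651]
eef_rot: [-2.497, -1.906, -0.0]
contact_force: [-1.0, -0.3, 0.0]
opening: 0.07
t 11.8 manifold x,y mm 0.3820747104705639 23.994695581973154 tip z 51.12923179057465 yawerr 0.09407427096377319 F [-1.  -0.3  0. ]
```

View pics/wrist6.png

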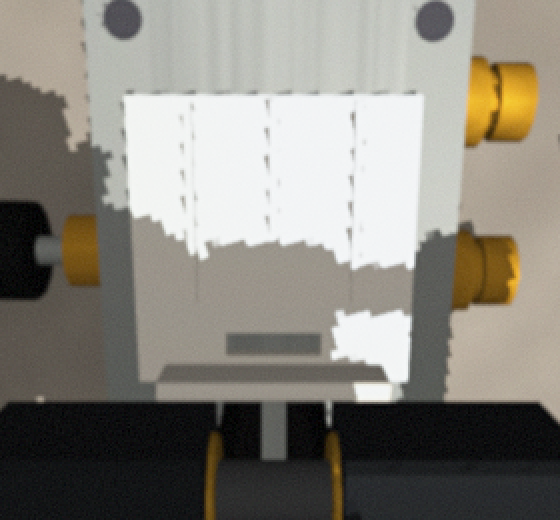

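The cover is square on the deck, off the rails. I back off, rise, and look.

```bash
python3 -m creep '[{"tx":-4,"ty":0,"tz":0,"twist":0,"claw":0.86},{"tx":-10,"ty":0,"tz":-3,"twist":0,"claw":0.86},{"tx":-18,"ty":0,"tz":-25,"twist":0,"claw":0.86},{"tx":-30,"ty":0,"tz":-70,"twist":0,"claw":0.86},{"tx":-50,"ty":0,"tz":-120,"twist":0,"claw":0.86},{"tx":-70,"ty":0,"tz":-140,"twist":0,"claw":0.86},{"tx":-90,"ty":0,"tz":-140,"twist":0,"claw":0.86},{"tx":-90,"ty":0,"tz":-140,"twist":0,"claw":0.86},{"tx":-90,"ty":0,"tz":-140,"twist":0,"claw":0.86},{"tx":-90,"ty":0,"tz":-140,"twist":0,"claw":0.86}]'; python3 m.py
python3 - <<'E'
from h import *
import pickle
c=cam("wrist");cv2.imwrite("pics/wrist7.png",c["img"]);pickle.dump(c,open("wrist7.pkl","wb"))
cv2.imwrite("pics/scene7.png",cv2.resize(cam("scene")["img"][130:240,230:400],None,fx=4,fy=4,interpolation=cv2.INTER_CUBIC))
E
```

```text
time: 13.1
eef_pos: [0.508, -0.1451, 0.2047]
eef_rot: [-2.495, -1.907, 0.001]
contact_force: [-0.4, -0.9, -0.6]
opening: 0.069
t 13.1 manifold x,y mm 0.026726147616878877 -65.16720524464235 tip z 190.7154296330751 yawerr 0.016221344215793465 F [-0.4 -0.9 -0.6]
```

View pics/wrist7.png

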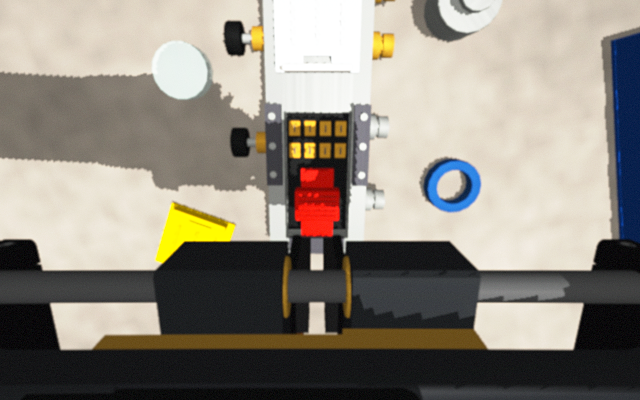

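View pics/scene7.png

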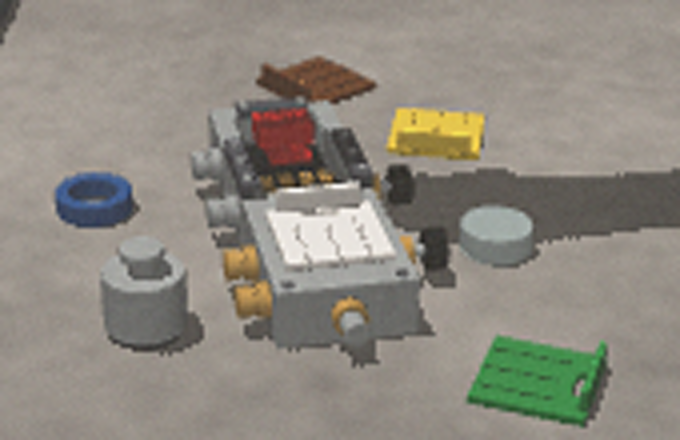

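All eight terminals, at about (318,140), are uncovered. The tab (317,200) is out, and the cover's rear edge sits at about row 71 on the deck. Quick numeric check next.

Run:
```python
from h import *
import pickle
c=pickle.load(open("wrist7.pkl","rb"))
t=np.radians(15.2);my=np.array([np.sin(t),np.cos(t)]);mx=np.array([np.cos(t),-np.sin(t)]);O=np.array([.5251,-.0822])
P=ray(c,[[275,71],[360,72]],.042)[:,:2]-O
print("rear edge x,y",(P@mx*1000).round(1),(P@my*1000).round(1))
print("origin y ~",(P@my).mean()*1000+35)
s=arm.get_state();print(s["time"],s["contact_force"])
arm.hand_in()
```

```text
rear edge x,y [-35.6  35.8] [36.4 35.7]
origin y ~ 71.02053385333792
13.2 [0.36347058 0.29808871 0.2772397 ]
the job is handed in; nothing more can be done
```

I opened the terminal bay and handed the job in at 13.2 s of the 37 s allowed; the hand-in reported no verdict.

- **What I did:** With the fingers nearly shut, I pressed the red tab with about 7 N and slid forward onto the cover's rib with the tab held down. I pushed the white cover off its rails with at most about 3 N and no jam, then backed off and raised the arm clear.
- **Cover:** The last wrist picture puts its origin at manifold y of about 71 mm and x of about 0 mm, turned less than 1 degree. It looked flat on the deck. I did not measure its height or tilt.
- **Tab and terminals:** All eight terminals are uncovered, and the tab looks sprung back out. I did not measure the tab's angle, either pressed in or after release.
- **Surroundings:** The ring, puck and weight look to be where they were in the scene picture, and the arm never went near the sensors. I did not measure any of these positions.
- **Touching:** The force reading at the end was noise only (about 0.5 N), with the arm clear of everything.

None of the checks failed or disagreed.

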